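# Clip a label holder over the reagent shelf's lip and hold it pressed home

### The job

Pick up the label holder standing on the bench and push it down over the front lip of the low reagent shelf, its thin rear tongue behind the lip and its card facing out of the shelf, centred in front of the short wide jar. Feel it go fully home on the lip, then press it down firmly, but without forcing it, so that its adhesive strip can take, and finish while still holding it pressed there. Leave the jar, the tall bottle and the flask standing where they are.

Things in the scene. Friction and masses are not known exactly. Their poses are not given: they have to be found in the camera images.
- panel (a point): Centre of the label holder's upright panel, 40 mm above its underside. The panel is an 8 mm thick grey plastic plate, 60 mm wide and 80 mm tall, white card on its -x face. Its top 48 mm is plain on both sides: grip it there, a finger on the card and one behind. It stands loose on the bench, about 0.1 kg. Axes: x from the card to the tongue behind, y along the width, z up.
- seat (a point): Middle of the roof of the label holder's slot, 7.5 mm behind the panel's centre (+x), 14 mm below it, 26 mm above the underside; same axes. It lies on the lip's top edge, over the middle of its thickness, when the holder is home. The slot, 7 mm wide, is open below and at both ends.
- holder: The whole label holder, origin at the centre of its underside, axes as the panel. Seen from the side: the panel in front, a bridge 26 to 32 mm above the underside reaching back from it, and a 4 mm tongue hanging from the bridge down to the underside (upside-down U behind the panel). Below, the slot widens to 14 mm at the feet to lead the lip in; 23 mm front to back over the feet.
- lip_top (a point): Middle of the top edge of the shelf's front lip: a straight, rigid aluminium strip 3 mm thick along the whole front (440 mm), standing 32 mm above the shelf board, its top edge 122 mm above the bench. Nothing projects in front of it. Axes: x across the lip into the shelf, y along the lip, z up.
- shelf: The low reagent shelf, fixed on the bench: a white board 150 mm deep and 440 mm long, its top 90 mm above the bench, on two end panels. Origin on the bench under the board's centre, axes as the lip's.
- jar_mid (a point): Middle of the short wide jar, half-way up: amber glass, white cap, 68 mm in diameter, 75 mm tall, loose on the shelf, its axis 93 mm behind the lip, at one of three places some 130 mm apart along the shelf. Its axes are parallel to the shelf's.
- tall_bottle: Tall narrow amber bottle with a white cap, 58 mm in diameter, 150 mm tall, loose on the shelf at another of the three places. Origin: centre of its underside.
- flask: Conical clear glass flask with a neck, 76 mm in diameter at the foot, 116 mm tall, loose on the shelf at the third place. Origin: centre of its underside.
There are look-alikes about, which are no part of the job. Of the things that look like the holder, the largest one is meant.

How it is judged:
By the outcome, as a careful person would: the job done as asked, in the order asked, and still so for the second after the job is handed in, while the arm keeps its last pose, push and grip.
It also fails if it takes over 45 s, if anything falls off the work surface, if the arm or the gripper's body presses on something with over 40 N, if the wrist force passes 120 N, or if a joint passes its speed limit or range.

### The arm

A 6-joint arm with a two-finger parallel gripper is mounted at the origin on the work surface. World frame = base frame: x ahead of the robot, y to its left, z up, the work surface at z = 0. Lengths are in mm, angles in rad, forces in N, time in s.
With the tool pointing down it reaches from about 350 to 975 mm from the base axis. Payload 7.1 kg.
Tool frame: the origin (TCP) lies at the very end of the fingers, on their centre line; the grasp point (between the pads) lies 19 mm behind it; y points along the fingers, x is the direction in which the jaws open and shut, and the axes are right-handed (so a half turn about y gives the same grasp; the last joint's range is limited). The gripper opens to 88 mm and grips with 3 to 60 N. Pads are 20 mm wide; open, the fingers measure 115 mm over their backs; the gripper's body (75 mm by 178 mm) begins 61 mm behind the grasp point.
Start: joints at [-1.21, 0.423, 1.63, -0, 1.089, -0.019], TCP at [231.725, -580.438, 222.675] pointing down, gripper open.
Joint ranges: [-3, 3], [-0.9, 2.11], [0.09, 2.58], [-1.31, 4.45], [0.11, 2.69], [-2.54, 2.54]. Speed limits (rad/s): [2.39, 2.39, 3.01, 3.14, 3.14, 3.14].

### API

Orientations are given as a rotation vector (axis times angle).
In Python, from workcell import ctrl gives the robot as it stands. The module is installed in compiled form; this text tells all that it offers.
- The arm moves only by the tool carry_out, never from a script. Its arguments are lists of equal length, an entry for each row: "delta_pos": the shift along the tool's x, y, z in cm, a list of three; "rotation": the turn, a rotation vector about the tool's x, y, z in rad, a list of three. In form: {"delta_pos": [[dx, dy, dz], ...], "rotation": [[wx, wy, wz], ...]}. A call has 1 to 12 rows; each row is the pose to reach, as a shift and turn from the pose commanded when the call began, along the tool's axes at that moment; what a row does not reach only later rows make up. A row lasts 1/12 s, in which the tool goes at most 41.7 mm and 7.16 degrees, less where a joint would pass 70% of its speed; a pose out of reach is approached as far as the arm can. A call with a gripper value outside its range is refused whole. "hand" is the closure in counts, from 0 (fully open) to 255 (shut), set as the call begins (left out, the last holds). The fingers move at their own pace and stop on an object; the grip force is fixed at half the most. Time passes only in rows, so rows that repeat a pose let the fingers close. It gives the time, the measured TCP pose, the force and the opening at its end, in the units of the state.
- ctrl.get_obs(): the state, without advancing time (a new reading comes with each control period).
- ctrl.get_image(name): name is "scene" or "top" or "wrist"; returns the picture (384x512x3 uint8, red, green, blue); there is no depth.
- ctrl.camera_info(name): a dict with "fov_y" (degrees; the focal length in pixels is half the picture's height over the tangent of half this angle, whatever the lens; pixels are square), "cx", "cy" (the principal point, pixels), "k1" (the pictures are not rectified: a ray, as slopes to the right and down, at radius r is drawn at 1 + k1 r^2 times it, then the intrinsics apply), "R" (3x3) and "t" (3): a world point X has camera coordinates R X + t; the wrist camera has in their place "T_tool_cam" (4x4, takes a point from camera to tool coordinates, whose origin is the TCP and whose axes are the tool frame's). Camera axes: x right, y down, z forward; pixel columns grow to the right and rows downward; lengths in mm; the calibration is good to about 2 mm. A picture is of the moment at which its call begins: read the wrist's pose just before it. camera_info takes no time and is no camera call.
- ctrl.close_job(): hands the job in, once; it reports no verdict.
The state is a dict: "t": time; "qpos": joint angles; "qvel": joint speeds; "joint_torque": joint torques, N m; "ee_pos": TCP position; "orientation": TCP orientation; "ft_force": force on the tool from outside, world axes, zero at the start; "moment": the same for the moment, N m; "width": finger opening in mm.
Only numpy, scipy, OpenCV 4.12 (cv2) and the standard library are available. Lean on these libraries where they do the work, as an engineer would, in place of code of your own. Each camera call takes 0.05 s, during which the arm holds its last target.

## Working session

There is one attempt and no reset: what is moved stays moved. The work goes in short steps, Python scripts to look and compute and a tool call to move; the robot and the scene stay as the last step left them, time stands still between calls to the robot, and variables do not carry over. Pictures are saved under pics/ and viewed, and the job is handed in when it is done.

Besides the shell and the picture viewer there is one more tool, called after "Request:" as a command line: name --argument value ..., lists and objects as JSON in quotes. carry_out: Moves the arm, as the interface text tells. Its arguments: {"type":"object","properties":{"delta_pos":{"type":"array","items":{"type":"array","items":{"type":"number"}}},"rotation":{"type":"array","items":{"type":"array","items":{"type":"number"}}},"hand":{"type":"number"}},"required":["delta_pos","rotation"]}

```bash
mkdir -p pics
cat > h.py <<'E'
import numpy as np, cv2
from workcell import ctrl
from scipy.spatial.transform import Rotation as Ro
E
python3 - <<'E'
from h import *
o=ctrl.get_obs(); print(o)
for n in ["scene","top","wrist"]:
    print(n,ctrl.camera_info(n)); cv2.imwrite(f"pics/{n}0.png",ctrl.get_image(n)[:,:,::-1])
E
```

```text
{'t': 0.0, 'qpos': array([-1.20998969e+00,  4.23812324e-01,  1.63069451e+00, -1.43962588e-05,
        1.08857481e+00, -1.90209044e-02]), 'qvel': array([ 0.00085846, -0.00036346, -0.0004623 ,  0.0012463 ,  0.00128297,
        0.00088466]), 'joint_torque': array([-1.48037168e-03, -5.44623899e+01, -2.73662657e+01,  6.41891523e-02,
        2.26791442e-02, -9.76007618e-05]), 'ee_pos': array([ 231.53835861, -579.93557331,  221.91772273]), 'orientation': array([-1.36441837,  0.92590792, -0.92388973]), 'ft_force': array([ 0.42948299,  0.27336627, -0.31849081]), 'moment': array([ 0.00516496, -0.01340935,  0.00985596]), 'width': 88.07271022262702}
scene {'fov_y': 56.75606770617978, 'cx': 253.56655200354655, 'cy': 189.38292754258046, 'k1': -0.09040648897760996, 'R': array([[-0.26345769,  0.96462661,  0.00924898],
       [ 0.65399012,  0.18564867, -0.73336995],
       [-0.70914523, -0.18716321, -0.67976685]]), 't': array([ 121.70563261, -313.67217678, 1133.65788175])}
top {'fov_y': 46.6117992321048, 'cx': 253.38362799057984, 'cy': 185.8841568262126, 'k1': -0.15947086844054312, 'R': array([[-1.20613418e-01, -9.92699345e-01, -6.43884003e-04],
       [-9.72065816e-01,  1.18237943e-01, -2.02750681e-01],
       [ 2.01346599e-01, -2.38285550e-02, -9.79230181e-01]]), 't': array([ 77.65195216, 567.73663007, 810.43238677])}
wrist {'fov_y': 60.605285765283085, 'cx': 254.29188848221017, 'cy': 188.94683870116324, 'k1': -0.06602544411945847, 'T_tool_cam': array([[ 9.99998440e-01,  1.35888861e-03,  1.12836399e-03,
         3.71684747e-01],
       [-7.57667645e-04, -2.47054592e-01,  9.69001267e-01,
        -1.62374267e+02],
       [ 1.59553229e-03, -9.69000610e-01, -2.47053177e-01,
         6.80771306e+01],
       [ 0.00000000e+00,  0.00000000e+00,  0.00000000e+00,
         1.00000000e+00]])}
```

View pics/scene0.png

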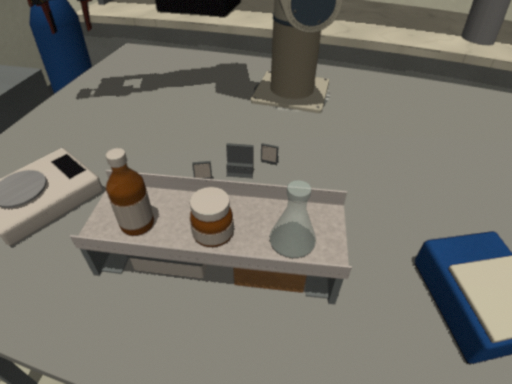

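View pics/top0.png

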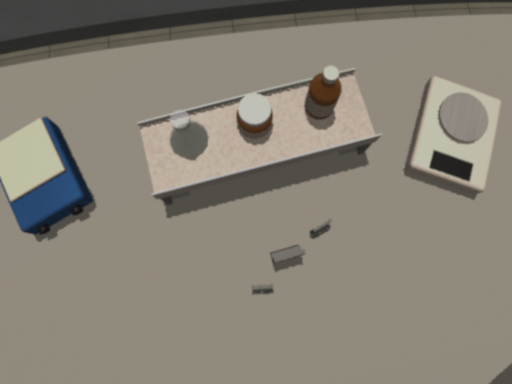

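View pics/wrist0.png

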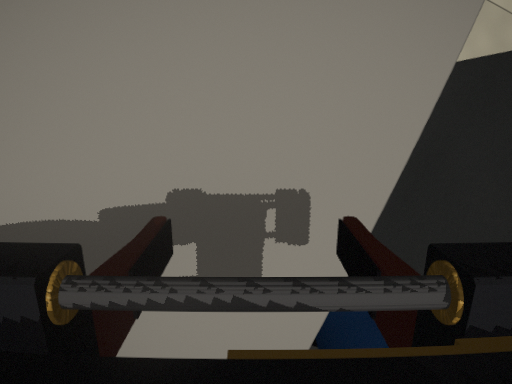

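```bash
python3 - <<'E'
import cv2
s=cv2.imread('pics/scene0.png');t=cv2.imread('pics/top0.png')
a=cv2.resize(s[120:310,70:360],None,fx=2.7,fy=2.7,interpolation=cv2.INTER_CUBIC)
b=cv2.resize(t[60:300,130:390],None,fx=2.5,fy=2.5,interpolation=cv2.INTER_CUBIC)
cv2.imwrite('pics/s1.png',a);cv2.imwrite('pics/t1.png',b)
c=cv2.resize(s[130:190,180:290],None,fx=7,fy=7,interpolation=cv2.INTER_CUBIC);cv2.imwrite('pics/s2.png',c)
c=cv2.resize(t[210:300,240:345],None,fx=6.6,fy=6.6,interpolation=cv2.INTER_CUBIC);cv2.imwrite('pics/t2.png',c)
E
cat >> h.py <<'E'
def cam(n,obs=None):
    c=ctrl.camera_info(n); f=192/np.tan(np.radians(c['fov_y'])/2)
    K=np.array([[f,0,c['cx']],[0,f,c['cy']],[0,0,1]])
    if n=='wrist':
        T=np.eye(4);T[:3,:3]=Ro.from_rotvec(obs['orientation']).as_matrix();T[:3,3]=obs['ee_pos']
        W=np.linalg.inv(T@c['T_tool_cam']);R,t=W[:3,:3],W[:3,3]
    else: R,t=np.array(c['R']),np.array(c['t'])
    return K,np.array([c['k1'],0,0,0,0.]),R,t
def ray(C,px):
    K,D,R,t=C
    p=cv2.undistortPoints(np.array([[px]],float),K,D)[0,0]
    d=R.T@np.array([p[0],p[1],1]);return -R.T@t,d
def onz(C,px,z):
    o,d=ray(C,px);return o+d*(z-o[2])/d[2]
def proj(C,X):
    K,D,R,t=C
    return cv2.projectPoints(np.atleast_2d(np.array(X,float)),cv2.Rodrigues(R)[0],t,K,D)[0][:,0]
E
```

```text
(no output)
```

View pics/s1.png

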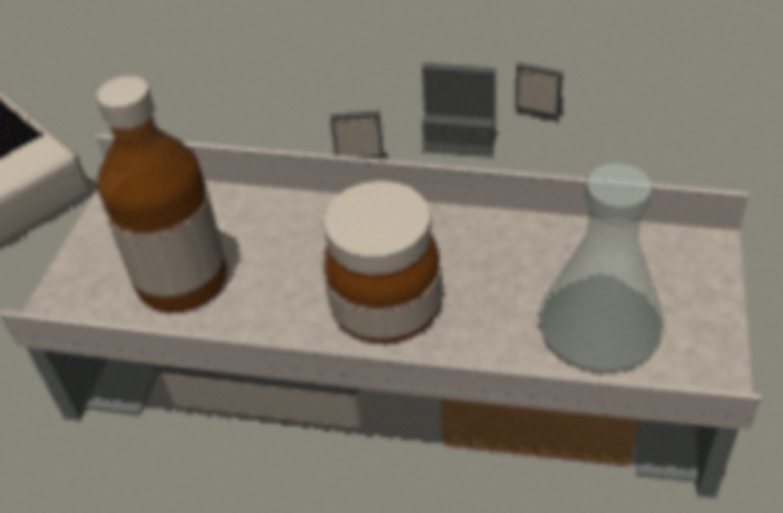

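View pics/t1.png

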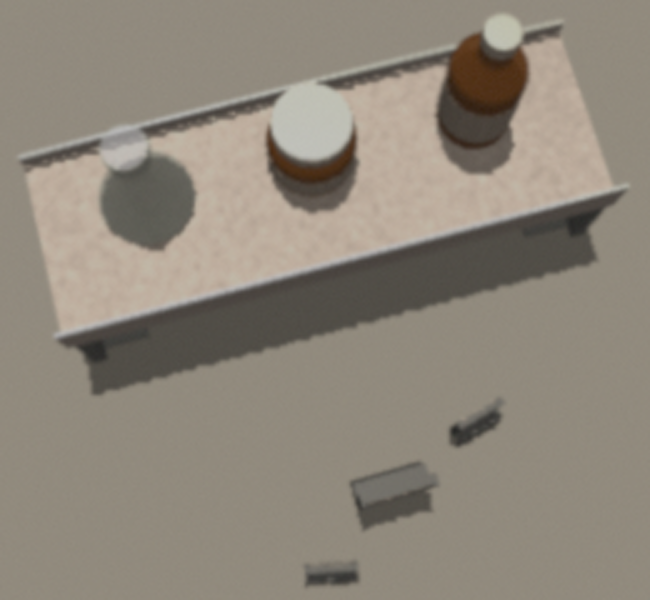

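View pics/s2.png

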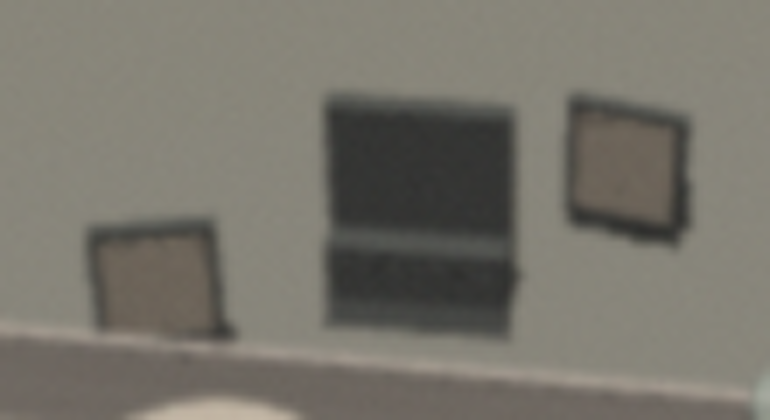

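View pics/t2.png

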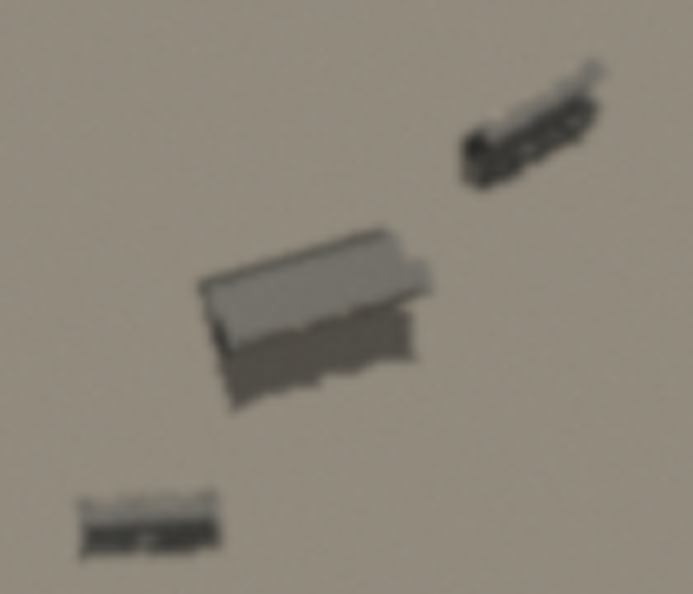

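Run:
```python
from h import *
T=cam('top');S=cam('scene')
def f(x,y):return (130+x/2.5,60+y/2.5)
def g(x,y):return (70+x/2.7,120+y/2.7)
n=[onz(T,f(57,337),122),onz(T,f(626,188),122)]
fa=[onz(T,f(22,157),122),onz(T,f(562,25),122)]
print('near',n,np.linalg.norm(n[0]-n[1])); print('far',fa,np.linalg.norm(fa[0]-fa[1]))
n2=[onz(S,g(745,194),122),onz(S,g(100,137),122)]; print('scene near',n2,np.linalg.norm(n2[0]-n2[1]))
f2=[onz(S,g(757,400),122),onz(S,g(5,317),122)]; print('scene far',f2,np.linalg.norm(f2[0]-f2[1]))
# jar: top centre cap z=165 
print('jar top', onz(T,f(312,120),165), onz(S,g(378,215),165))
# holder: scene panel top corners (z=80)
q=lambda x,y:(180+x/7,130+y/7)
print('holder top', [onz(S,q(*p),80) for p in [(325,98),(515,108)]])
print('holder bot rear', [onz(S,q(*p),0) for p in [(325,327),(508,337)]])
r=lambda x,y:(240+x/6.6,210+y/6.6)
print('top', [onz(T,r(*p),80) for p in [(230,345),(432,290),(208,283)]])
```

```text
near [array([565.46115462, 192.88922342, 122.        ]), array([ 627.44023292, -238.06844578,  122.        ])] 435.3916843383475
far [array([706.45690971, 209.87449927, 122.        ]), array([ 764.58779925, -213.53116202,  122.        ])] 427.3775313795532
scene near [array([568.01563655, 193.60324311, 122.        ]), array([ 630.7517737 , -236.41675368,  122.        ])] 434.57222706574606
scene far [array([726.09462959, 212.63941797, 122.        ]), array([ 786.35287905, -201.62911184,  122.        ])] 418.628082455094
jar top [691.01137731  -8.37788459 165.        ] [690.22017833  -7.11131618 165.        ]
holder top [array([435.98096876, -69.97945118,  80.        ]), array([424.71332486, -10.92738053,  80.        ])]
holder bot rear [array([453.83140017, -67.52038283,   0.        ]), array([442.11077888,  -7.80477912,   0.        ])]
top [array([420.98493728, -12.82677016,  80.        ]), array([429.10931158, -71.07354405,  80.        ]), array([438.87926107,  -8.9163742 ,  80.        ])]
```

```bash
cat >> h.py <<'E'
def goal(yaw,s=1):
    # tool x along s*(cos yaw, sin yaw), tool y down
    x=s*np.array([np.cos(yaw),np.sin(yaw),0]);y=np.array([0,0,-1.]);return np.array([x,y,np.cross(x,y)]).T
def delta(pos,Rg,o=None):
    o=o or ctrl.get_obs();R=Ro.from_rotvec(o['orientation']).as_matrix()
    return np.round(R.T@(np.array(pos)-o['ee_pos'])/10,3),np.round(Ro.from_matrix(R.T@Rg).as_rotvec(),4)
E
python3 - <<'E'
from h import *
o=ctrl.get_obs();print(Ro.from_rotvec(o['orientation']).as_matrix().round(3))
for s in (1,-1): print(s,delta([431,-40,175],goal(.16,s)))
E
```

```text
[[ 0.371 -0.     0.929]
 [-0.929  0.001  0.371]
 [-0.001 -1.     0.   ]]
1 (array([-42.759,   4.76 ,  38.542]), array([-8.000e-04, -1.351e+00, -1.000e-03]))
-1 (array([-42.759,   4.76 ,  38.542]), array([ 1.0000e-03,  1.7906e+00, -9.0000e-04]))
```

Request:
carry_out --delta_pos '[[-3.5,0.4,3.2],[-7,0.8,6.4],[-10.5,1.2,9.6],[-14,1.6,12.8],[-17.5,2,16],[-21,2.3,19.2],[-24.5,2.7,22.4],[-28,3.1,25.4],[-31.5,3.5,28.4],[-35,3.9,31.5],[-39,4.3,35],[-42.8,4.8,38.5]]' --rotation '[[0,-0.11,0],[0,-0.22,0],[0,-0.33,0],[0,-0.44,0],[0,-0.55,0],[0,-0.66,0],[0,-0.77,0],[0,-0.88,0],[0,-0.99,0],[0,-1.1,0],[0,-1.21,0],[0,-1.35,0]]' --hand 0

```text
t: 1.15
ee_pos: [404.1, -111.0, 181.4]
orientation: [-1.568, -0.117, 0.117]
ft_force: [-0.1, -0.5, 0.2]
width: 88.4
```

Run:
```python
from h import *
print(ctrl.get_obs()); print(delta([431,-40,175],goal(.16)))
```

```text
{'t': 1.15, 'qpos': array([-2.96370096e-01,  1.82024565e-01,  2.09964139e+00, -1.85331786e-05,
        8.59630982e-01, -4.45426360e-01]), 'qvel': array([ 1.19202023,  0.10977143, -0.01341464,  0.00159562, -0.10979522,
       -0.32852397]), 'joint_torque': array([ -7.49159396, -35.93769908, -20.00777543,   0.05203   ,
         0.42051922,   0.58880959]), 'ee_pos': array([ 404.12181026, -110.96612016,  181.43020477]), 'orientation': array([-1.56774491, -0.11727301,  0.11684776]), 'ft_force': array([-0.09426919, -0.46344984,  0.19160734]), 'moment': array([-0.0398817 , -0.15629329,  0.05904664]), 'width': 88.38068405325491}
(array([3.712, 0.643, 6.619]), array([ 0.0001, -0.0109,  0.0003]))
```

Request:
carry_out --delta_pos '[[0,0,0],[0,0,0],[0,0,0]]' --rotation '[[0,0,0],[0,0,0],[0,0,0]]'

```text
t: 1.4
ee_pos: [404.0, -112.9, 181.4]
orientation: [-1.568, -0.113, 0.113]
ft_force: [-0.5, -0.5, -0.2]
width: 87.8
```

Run:
```python
from h import *
print(delta([431,-40,175],goal(.16)))
```

```text
(array([3.72 , 0.642, 6.832]), array([ 0.0002, -0.0159, -0.0002]))
```

Request:
carry_out --delta_pos '[[1.9,0.3,3.4],[3.7,0.6,6.8],[3.7,0.6,6.8],[3.7,0.6,6.8],[3.7,0.6,6.8]]' --rotation '[[0,-0.01,0],[0,-0.016,0],[0,-0.016,0],[0,-0.016,0],[0,-0.016,0]]'

```text
t: 1.82
ee_pos: [430.5, -41.7, 175.4]
orientation: [-1.568, -0.124, 0.124]
ft_force: [1.0, -0.2, 0.5]
width: 87.7
```

Run:
```python
from h import *
o=ctrl.get_obs();im=ctrl.get_image('wrist');print(o['ee_pos'],o['orientation'])
np.savez('w1.npz',ee_pos=o['ee_pos'],orientation=o['orientation'],im=im)
cv2.imwrite('pics/w1.png',im[:,:,::-1])
```

```text
[430.52354378 -41.72937422 175.38852585] [-1.56751249 -0.12366062  0.12443287]
```

View pics/w1.png

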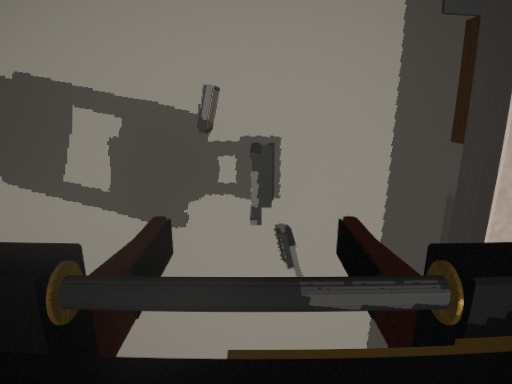

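Run:
```python
from h import *
d=np.load('w1.npz');im=d['im'][:,:,::-1]
c=cv2.resize(im[125:245,205:325],None,fx=5,fy=5,interpolation=cv2.INTER_CUBIC);cv2.imwrite('pics/w1z.png',cv2.convertScaleAbs(c,alpha=1.5,beta=10))
C=cam('wrist',d)
print(proj(C,[d['ee_pos'],[431,-40,80],[431,-40,0]]))
```

```text
[[252.24616463 235.52529303]
 [253.86868377 188.24031402]
 [253.96167054 169.40234068]]
```

View pics/w1z.png

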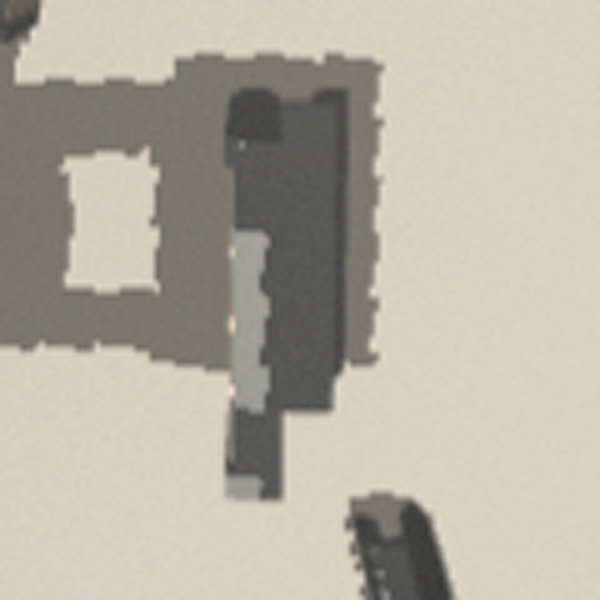

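Run:
```python
from h import *
d=np.load('w1.npz');C=cam('wrist',d)
g=lambda x,y:(205+(x+.5)/5-.5,125+(y+.5)/5-.5)
P=[onz(C,g(*p),80) for p in [(226,498),(283,498),(230,140),(283,140)]]
for p in P:print(p)
print(np.mean(P,0),np.linalg.norm(P[0]-P[2]),np.linalg.norm(P[1]-P[3]),np.linalg.norm(P[1]-P[0]))
# bridge rear edge at z=32
B=[onz(C,g(*p),32) for p in [(333,409),(345,95)]];print(B)
for a,b in [(P[0],P[2]),(P[1],P[3]),B]: v=b-a; print(np.arctan2(-v[0],v[1]))
# synth
def model(x,y,yaw,pts):
    R=Ro.from_euler('z',yaw).as_matrix();return (R@np.array(pts,float).T).T+[x,y,0]
pts=[(-4,-30,80),(4,-30,80),(-4,30,80),(4,30,80),(15,-30,32),(15,30,32),(-4,30,0)]
for yaw in (.12,.15,.18): print(yaw,((proj(C,model(*np.mean(P,0)[:2],yaw,pts))-[205,125])*5).round(0).tolist())
```

```text
[432.55501238 -71.07006208  80.        ]
[441.93602196 -69.561052    80.        ]
[423.86019109 -11.79213545  80.        ]
[432.10889781 -10.46411891  80.        ]
[432.61503081 -40.72184211  80.        ] 59.91220663306237 59.908429036711425 9.501602614731953
[array([452.442709  , -67.38996728,  32.        ]), array([444.19083955,  -6.87723423,  32.        ])]
0.14564035991840957
0.1647804421241132
0.1355298737687246
0.12 [[222.0, 495.0], [270.0, 497.0], [236.0, 137.0], [287.0, 139.0], [323.0, 412.0], [339.0, 105.0], [238.0, 82.0]]
0.15 [[228.0, 496.0], [276.0, 496.0], [230.0, 137.0], [281.0, 138.0], [328.0, 410.0], [335.0, 102.0], [234.0, 83.0]]
0.18 [[233.0, 497.0], [281.0, 496.0], [224.0, 138.0], [275.0, 137.0], [332.0, 408.0], [330.0, 100.0], [229.0, 83.0]]
```

Run:
```python
from h import *
d=np.load('w1.npz');C=cam('wrist',d)
for p in [(204,86),(216,86),(204,130),(213,130),(277,226),(290,226),(290,265),(300,275)]: print(p,onz(C,p,0).round(0),onz(C,p,50).round(0))
print(delta([433.5,-40.7,38],goal(.145)))
```

```text
(204, 86) [369.  35.   0.] [377.  34.  50.]
(216, 86) [381.  37.   0.] [387.  35.  50.]
(204, 130) [374.  -8.   0.] [381.  -3.  50.]
(213, 130) [383.  -6.   0.] [389.  -2.  50.]
(277, 226) [466. -98.   0.] [459. -80.  50.]
(290, 226) [480. -96.   0.] [471. -78.  50.]
(290, 265) [ 489. -142.    0.] [ 479. -117.   50.]
(300, 275) [ 503. -153.    0.] [ 490. -127.   50.]
(array([ 0.323, 13.746,  0.078]), array([ 0.0002,  0.0123, -0.0003]))
```

Request:
carry_out --delta_pos '[[0.1,3,0.02],[0.2,6,0.04],[0.3,9,0.08],[0.32,11.5,0.08],[0.32,13,0.08],[0.32,13.75,0.08],[0.32,13.75,0.08],[0.32,13.75,0.08]]' --rotation '[[0,0.004,0],[0,0.008,0],[0,0.012,0],[0,0.012,0],[0,0.012,0],[0,0.012,0],[0,0.012,0],[0,0.012,0]]'

```text
t: 2.53
ee_pos: [433.9, -40.0, 38.2]
orientation: [-1.568, -0.115, 0.115]
ft_force: [0.6, -0.9, -0.4]
width: 87.9
```

Run:
```python
from h import *
o=ctrl.get_obs();im=ctrl.get_image('wrist');print(o['ee_pos'],o['ft_force'],delta([433.5,-40.7,38],goal(.145)))
cv2.imwrite('pics/w2.png',im[:,:,::-1])
```

```text
[433.90083035 -39.9509136   38.20558888] [ 0.58372243 -0.87371048 -0.36803553] (array([-0.1  ,  0.069, -0.078]), array([0.0003, 0.0015, 0.001 ]))
```

View pics/w2.png

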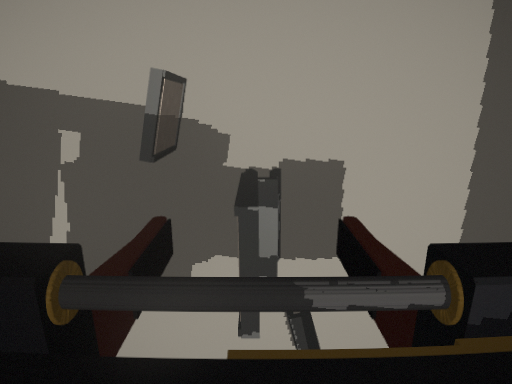

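Request:
carry_out --delta_pos '[[0,0,0],[0,0,0],[0,0,0],[0,0,0],[0,0,0],[0,0,0],[0,0,0],[0,0,0],[0,0,0],[0,0,0]]' --rotation '[[0,0,0],[0,0,0],[0,0,0],[0,0,0],[0,0,0],[0,0,0],[0,0,0],[0,0,0],[0,0,0],[0,0,0]]' --hand 255

```text
t: 3.42
ee_pos: [433.9, -39.0, 37.9]
orientation: [-1.568, -0.116, 0.116]
ft_force: [0.1, 0.6, 0.4]
width: 24.5
```

Request:
carry_out --delta_pos '[[0,0,0],[0,0,0],[0,0,0],[0,0,0],[0,0,0],[0,0,0]]' --rotation '[[0,0,0],[0,0,0],[0,0,0],[0,0,0],[0,0,0],[0,0,0]]'

```text
t: 3.92
ee_pos: [433.8, -39.0, 37.9]
orientation: [-1.568, -0.116, 0.116]
ft_force: [-0.4, -0.8, -0.3]
width: 7.8
```

Run:
```python
from h import *
o=ctrl.get_obs();print(o['ee_pos'],o['width'],delta([433.8,-39,210],goal(.143)),delta([590.7,-22.1,210],goal(.143)))
```

```text
[433.81758208 -39.00205483  37.90406918] 7.825741025781174 (array([-6.000e-03, -1.721e+01,  2.000e-03]), array([-0.0001,  0.005 , -0.0002])) (array([ 15.762, -17.213,  -0.641]), array([-0.0001,  0.005 , -0.0002]))
```

Request:
carry_out --delta_pos '[[0,-1.5,0],[0,-4,0],[0,-7.5,0],[0,-11,0],[0,-14.5,0],[0,-17.2,0],[3,-17.2,-0.1],[6.5,-17.2,-0.3],[10,-17.2,-0.4],[13,-17.2,-0.5],[15,-17.2,-0.6],[15.8,-17.2,-0.64]]' --rotation '[[0,0,0],[0,0,0],[0,0.005,0],[0,0.005,0],[0,0.005,0],[0,0.005,0],[0,0.005,0],[0,0.005,0],[0,0.005,0],[0,0.005,0],[0,0.005,0],[0,0.005,0]]'

```text
t: 4.92
ee_pos: [593.6, -21.7, 209.7]
orientation: [-1.568, -0.114, 0.112]
ft_force: [-0.1, -0.3, -0.1]
width: 7.9
```

Request:
carry_out --delta_pos '[[0,0,0],[0,0,0],[0,0,0],[0,0,0]]' --rotation '[[0,0,0],[0,0,0],[0,0,0],[0,0,0]]'

```text
t: 5.25
ee_pos: [589.7, -22.2, 209.9]
orientation: [-1.568, -0.111, 0.113]
ft_force: [0.2, 0.1, -1.3]
width: 8.2
```

Run:
```python
from h import *
o=ctrl.get_obs();print(o['ee_pos'],o['orientation'],o['width'],o['ft_force'])
for n in ['wrist','scene','top']:
    im=ctrl.get_image(n); cv2.imwrite(f'pics/{n}3.png',im[:,:,::-1])
np.savez('w3.npz',ee_pos=o['ee_pos'],orientation=o['orientation'])
```

```text
[589.70791431 -22.189547   209.8902051 ] [-1.56779558 -0.11130195  0.11293048] 8.206890290290376 [ 0.20965945  0.14701941 -1.31996777]
```

View pics/wrist3.png

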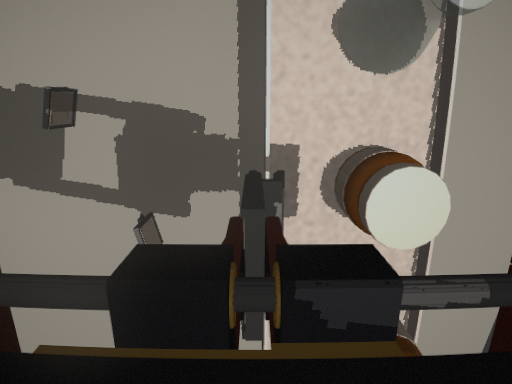

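View pics/scene3.png

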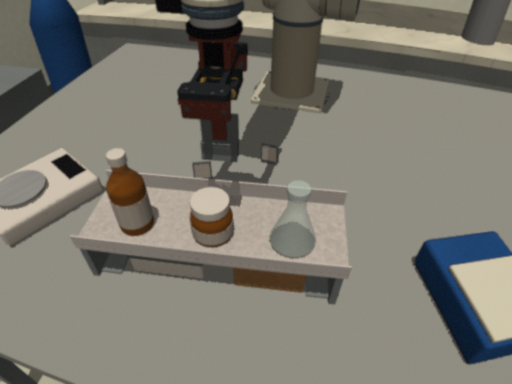

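View pics/top3.png

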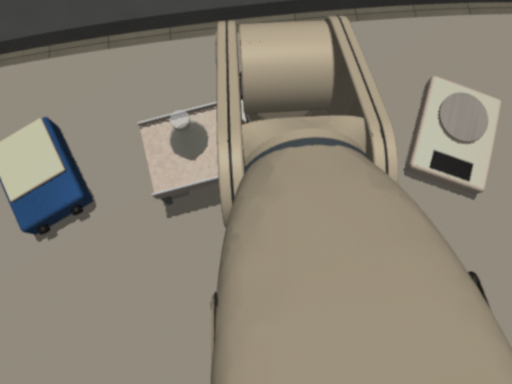

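Run:
```python
from h import *
im=cv2.imread('pics/wrist3.png')
c=cv2.resize(im[120:240,220:320],None,fx=5,fy=5,interpolation=cv2.INTER_CUBIC);cv2.imwrite('pics/w3z.png',cv2.convertScaleAbs(c,alpha=1.6,beta=15))
c=cv2.resize(im[120:260,320:460],None,fx=4,fy=4,interpolation=cv2.INTER_CUBIC);cv2.imwrite('pics/w3j.png',c)
d=np.load('w3.npz');C=cam('wrist',d)
# lip edges, subpixel profile on rows
for r in range(5,165,20):
    print(r, im[r,258:276].mean(1).astype(int))
```

```text
5 [ 75  73  75  73  74  75  70  63 128 179 187 187 182 175 173 171 169 168]
25 [ 75  76  74  75  76  76  72  65 135 190 190 189 182 171 168 169 169 170]
45 [ 76  78  76  78  77  75  73  78 142 192 193 192 185 175 176 178 177 178]
65 [ 78  77  78  78  78  78  75  78 137 193 194 192 183 174 173 173 173 174]
85 [ 78  79  78  80  78  79  73  88 151 194 195 192 183 178 177 176 174 172]
105 [ 78  79  78  78  78  78  74 102 171 194 195 192 180 178 176 175 173 173]
125 [ 79  78  78  78  78  76  69  98 169 194 194 192 178 176 177 178 179 181]
145 [ 78  76  78  78  76  75  68 110 193 193 193 175  88  90  91  92  94  94]
```

View pics/w3z.png

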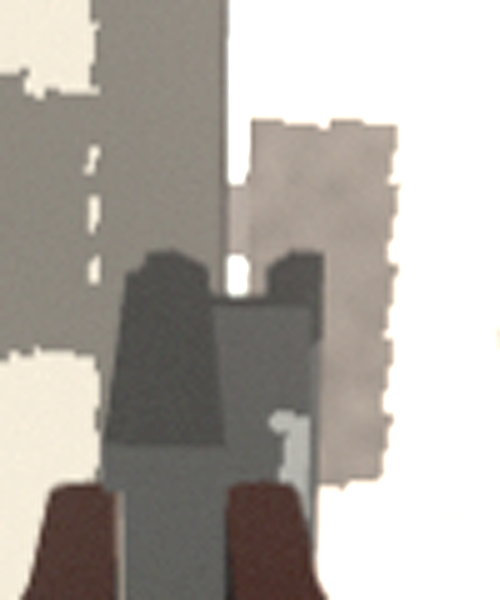

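View pics/w3j.png

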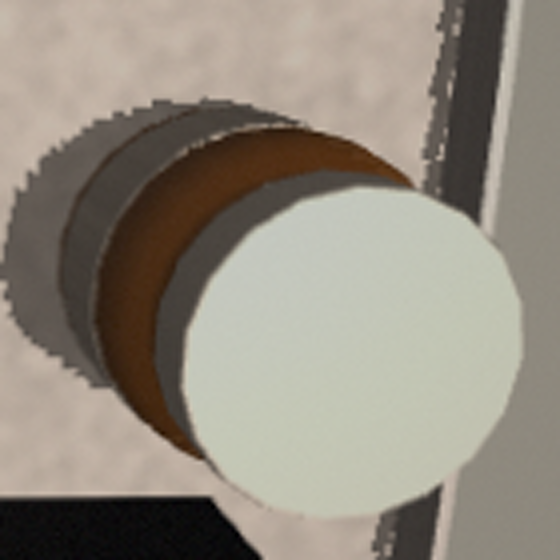

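Run:
```python
from h import *
d=np.load('w3.npz');C=cam('wrist',d)
y=.143;n=np.array([np.cos(y),np.sin(y),0]);e=np.array([-np.sin(y),np.cos(y),0])
p=d['ee_pos'];print('tcp n,s',n@p,e@p, 'tool x yaw',Ro.from_rotvec(d['orientation']).as_matrix()[:,0], 'tool y',Ro.from_rotvec(d['orientation']).as_matrix()[:,1])
def show(nm,px,z):
    X=onz(C,px,z);print(nm,X.round(1),'n %.1f s %.1f'%(n@X,e@X));return X
L=[]
for r,cf,cr in [(5,265.7,270.3),(45,265.6,270.2),(85,265.4,269.8),(125,265.1,269.5)]:
    a=show('lip f',(cf,r),122);b=show('lip r',(cr,r),122);L.append((a+b)/2)
v=L[0]-L[-1];print('lip yaw',np.arctan2(-v[0],v[1]))
show('jar',(407.9,207.4),165)
g=lambda x,y:(220+(x+.5)/5-.5,120+(y+.5)/5-.5)
zu=p[2]-38
show('panel top front',g(103,443),zu+80);show('panel top rear',g(225,443),zu+80)
show('panel bot front~',g(143,255),zu);show('panel bot rear',g(208,262),zu)
show('tongue front foot',g(268,265),zu);show('tongue rear foot',g(322,252),zu)
show('bridge edge front',g(215,303),zu+26);show('bridge rear',g(316,303),zu+26);
```

```text
tcp n,s 580.5264116584128 -106.00417712788108 tool x yaw [ 0.98982449  0.14228991 -0.00102691] tool y [-1.03990407e-03  1.69447216e-05 -9.99999459e-01]
lip f [579.1 113.8 122. ] n 589.4 s 30.1
lip r [582.3 114.3 122. ] n 592.6 s 30.2
lip f [583.   87.3 122. ] n 589.5 s 3.3
lip r [586.3  87.8 122. ] n 592.8 s 3.3
lip f [587.1  59.8 122. ] n 589.6 s -24.4
lip r [590.2  60.3 122. ] n 592.8 s -24.4
lip f [591.2  31.2 122. ] n 589.6 s -53.4
lip r [594.5  31.6 122. ] n 592.9 s -53.4
lip yaw 0.14624366455527227
jar [692.6  -6.  165. ] n 684.6 s -104.6
panel top front [581.3   5.5 251.9] n 576.2 s -77.4
panel top rear [590.6   6.9 251.9] n 585.6 s -77.4
panel bot front~ [583.1   4.7 171.9] n 577.8 s -78.5
panel bot rear [591.2   5.  171.9] n 585.9 s -79.3
tongue front foot [598.6   5.7 171.9] n 593.3 s -79.7
tongue rear foot [605.    8.3 171.9] n 600.0 s -78.1
bridge edge front [591.3   5.7 197.9] n 586.1 s -78.6
bridge rear [602.2   7.3 197.9] n 597.1 s -78.6
```

Request:
carry_out --delta_pos '[[0.1,0.5,0.1],[0.2,1.5,0.2],[0.23,2.7,0.28],[0.23,3.8,0.28],[0.23,4.4,0.28],[0.23,4.6,0.28],[0.23,4.6,0.28],[0.23,4.6,0.28],[0.23,4.6,0.28]]' --rotation '[[0,0,0],[0,-0.003,0],[0,-0.003,0],[0,-0.003,0],[0,-0.003,0],[0,-0.003,0],[0,-0.003,0],[0,-0.003,0],[0,-0.003,0]]'

```text
t: 6.15
ee_pos: [593.4, -19.0, 164.3]
orientation: [-1.568, -0.115, 0.114]
ft_force: [0.4, -0.4, -1.1]
width: 7.8
```

Run:
```python
from h import *
o=ctrl.get_obs();print(o['ee_pos'],o['orientation'],o['width'],o['ft_force'])
for n in ['wrist','scene']:
    im=ctrl.get_image(n); cv2.imwrite(f'pics/{n}4.png',im[:,:,::-1])
np.savez('w4.npz',ee_pos=o['ee_pos'],orientation=o['orientation'])
y=.143;n=np.array([np.cos(y),np.sin(y),0]);e=np.array([-np.sin(y),np.cos(y),0]);print(n@o['ee_pos'],e@o['ee_pos'])
im=cv2.imread('pics/wrist4.png')
c=cv2.resize(im[120:240,210:330],None,fx=5,fy=5,interpolation=cv2.INTER_CUBIC);cv2.imwrite('pics/w4z.png',cv2.convertScaleAbs(c,alpha=1.3,beta=15))
im=cv2.imread('pics/scene4.png')
c=cv2.resize(im[90:230,140:300],None,fx=4,fy=4,interpolation=cv2.INTER_CUBIC);cv2.imwrite('pics/s4z.png',cv2.convertScaleAbs(c,alpha=1.3,beta=15))
```

```text
[593.38683247 -18.97583674 164.30698999] [-1.56782413 -0.1151478   0.11404654] 7.763896438645282 [ 0.43494456 -0.4443785  -1.0661088 ]
584.6257746762216 -103.34756363324786
```

View pics/w4z.png

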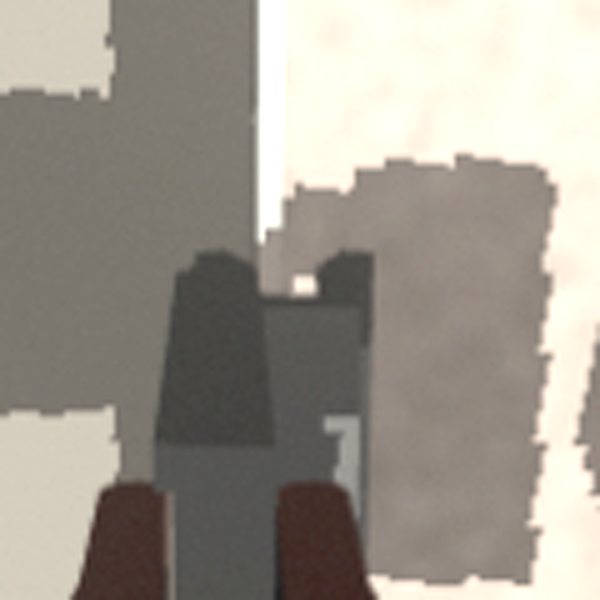

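View pics/s4z.png

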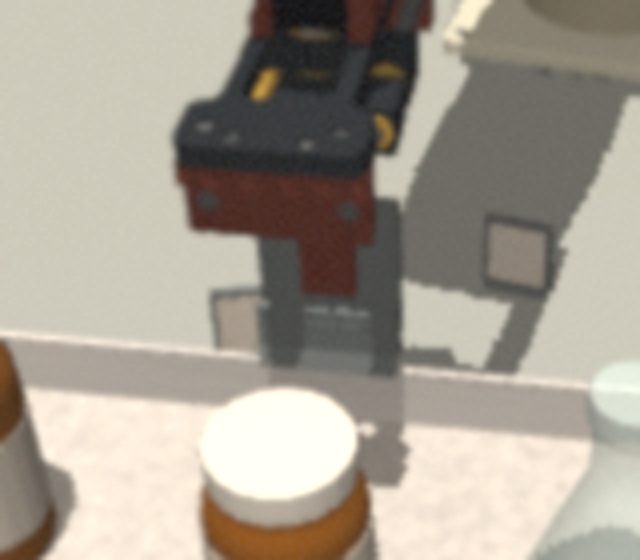

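Run:
```python
from h import *
d=np.load('w4.npz');C=cam('wrist',d)
im=cv2.imread('pics/wrist4.png')
for r in range(5,166,40): print(r, im[r,250:275].mean(1).astype(int))
y=.146;n=np.array([np.cos(y),np.sin(y),0]);e=np.array([-np.sin(y),np.cos(y),0])
p=d['ee_pos'];print('tcp n,s',n@p,e@p)
def show(nm,px,z):
    X=onz(C,px,z);print(nm,X.round(1),'n %.1f s %.1f'%(n@X,e@X));return X
g=lambda x,y:(210+(x+.5)/5-.5,120+(y+.5)/5-.5)
show('lip f',g(257,200),122);show('lip r',g(284,180),122);show('lip f',g(257,20),122);show('lip r',g(285,20),122)
zu=p[2]-38
show('panel top front',g(155,443),zu+80);show('panel top rear',g(275,443),zu+80)
show('panel bot front~',g(193,262),zu);show('panel bot rear',g(258,262),zu)
show('tongue front foot',g(318,265),zu);show('tongue rear foot',g(374,254),zu)
show('bridge edge front',g(267,303),zu+26);show('bridge rear',g(362,303),zu+26);
c=cv2.resize(im[120:260,320:512],None,fx=4,fy=4,interpolation=cv2.INTER_CUBIC);cv2.imwrite('pics/w4j.png',c)
```

```text
5 [ 78  80  79  81  81  80  80  80  82  81  78  72 136 196 199 196 197 192
 184 181 181 180 180 181 182]
45 [ 82  82  82  84  83  83  82  83  83  84  80  83 144 203 203 203 202 194
 186 187 186 185 184 185 185]
85 [ 83  85  83  84  85  84  85  84  85  85  82 107 180 205 204 203 202 194
 187 188 187 185 184 182 182]
125 [ 83  84  85  85  83  83  84  85  84  84  79 120 204 203 205 205 201 190
 190 189 188 187 185 183 181]
165 [ 81  81  81  80  82  80  81  82  82  80  79 130 194 159 159 153 121  96
  99  99 100 102 102 103 101]
tcp n,s 584.3131016363727 -105.10097326277418
lip f [593.7  15.2 122. ] n 589.6 s -71.4
lip r [596.7  18.2 122. ] n 593.0 s -68.8
lip f [590.3  37.2 122. ] n 589.5 s -49.0
lip r [593.7  37.7 122. ] n 592.9 s -49.0
panel top front [585.    8.7 206.3] n 580.0 s -76.5
panel top rear [594.1  10.1 206.3] n 589.3 s -76.5
panel bot front~ [586.8   7.  126.3] n 581.6 s -78.5
panel bot rear [594.8   8.2 126.3] n 589.7 s -78.5
tongue front foot [602.3   8.9 126.3] n 597.2 s -78.8
tongue rear foot [608.9  11.3 126.3] n 604.1 s -77.4
bridge edge front [595.1   8.9 152.3] n 590.1 s -77.8
bridge rear [605.4  10.4 152.3] n 600.5 s -77.7
```

View pics/w4j.png

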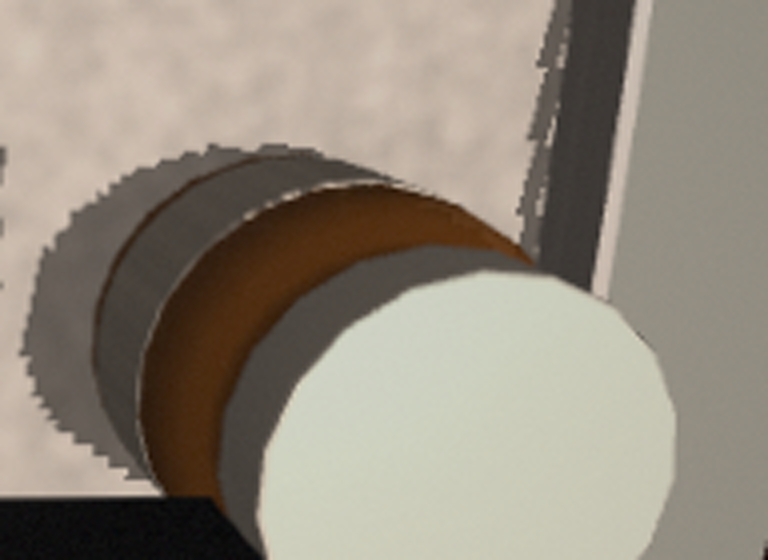

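Run:
```python
from h import *
y=.146;e=np.array([-np.sin(y),np.cos(y),0]);n=np.array([np.cos(y),np.sin(y),0])
for f,px in (('w4',(436.2,239.5)),('w3',(407.9,207.4))):
    d=np.load(f+'.npz');X=onz(cam('wrist',d),px,165);print(X,n@X,e@X)
for X in ([691,-8.4,0],[690.2,-7.1,0]):print(e@X)
print(delta(ctrl.get_obs()['ee_pos'],goal(.146)))
```

```text
[692.39818698  -6.93472072 165.        ] 684.0228302964274 -107.59231998470655
[692.55922985  -5.97523109 165.        ] 684.3217481562813 -106.66646725954931
-108.83859919203954
-107.43604450714732
(array([0., 0., 0.]), array([ 0.0002, -0.    ,  0.001 ]))
```

Request:
carry_out --delta_pos '[[-0.05,0.1,0],[-0.09,0.3,0],[-0.09,0.6,0],[-0.09,0.8,0],[-0.09,1.0,0],[-0.09,1.2,0],[-0.09,1.2,0],[-0.09,1.2,0]]' --rotation '[[0,0,0.001],[0,0,0.001],[0,0,0.001],[0,0,0.001],[0,0,0.001],[0,0,0.001],[0,0,0.001],[0,0,0.001]]'

```text
t: 6.92
ee_pos: [592.0, -19.1, 151.7]
orientation: [-1.568, -0.114, 0.116]
ft_force: [-0.8, 0.6, -1.4]
width: 8.0
```

Request:
carry_out --delta_pos '[[0,0.2,0],[0,0.4,0],[0,0.6,0],[0,0.8,0],[0,1.0,0],[0,1.2,0],[0,1.2,0],[0,1.2,0]]' --rotation '[[0,0,0],[0,0,0],[0,0,0],[0,0,0],[0,0,0],[0,0,0],[0,0,0],[0,0,0]]'

```text
t: 7.58
ee_pos: [592.0, -19.1, 139.8]
orientation: [-1.568, -0.114, 0.116]
ft_force: [0.1, 0.3, -0.7]
width: 8.0
```

Run:
```python
from h import *
o=ctrl.get_obs();print(o['ee_pos'],o['moment'],o['width'],o['ft_force'])
im=ctrl.get_image('wrist')[:,:,::-1]; cv2.imwrite('pics/wrist5.png',im)
c=cv2.resize(im[120:240,210:330],None,fx=5,fy=5,interpolation=cv2.INTER_CUBIC);cv2.imwrite('pics/w5z.png',cv2.convertScaleAbs(c,alpha=1.3,beta=15))
```

```text
[592.03426838 -19.05648122 139.78684902] [-0.07988728 -0.10243132  0.01733352] 8.041953755770313 [ 0.0817641   0.33541869 -0.70026527]
```

View pics/w5z.png

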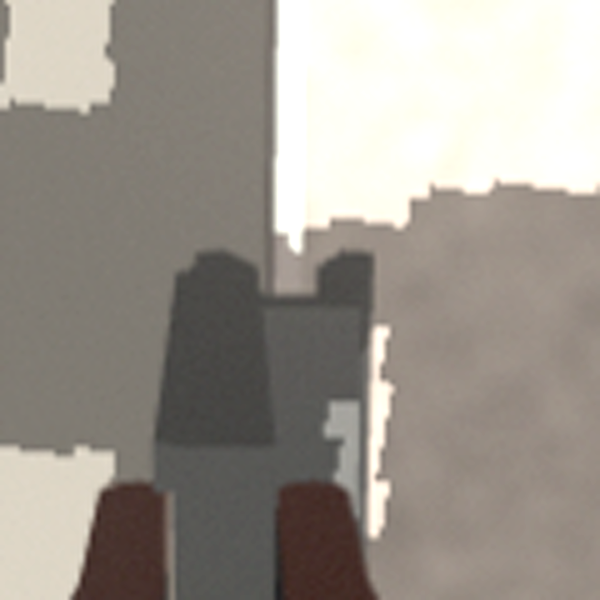

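Request:
carry_out --delta_pos '[[0,0.1,0],[0,0.2,0],[0,0.3,0],[0,0.4,0],[0,0.4,0],[0,0.4,0]]' --rotation '[[0,0,0],[0,0,0],[0,0,0],[0,0,0],[0,0,0],[0,0,0]]'

```text
t: 8.13
ee_pos: [592.0, -19.1, 135.8]
orientation: [-1.568, -0.114, 0.116]
ft_force: [-0.3, 0.2, -0.3]
width: 7.7
```

Request:
carry_out --delta_pos '[[0,0.05,0],[0,0.1,0],[0,0.1,0],[0,0.1,0]]' --rotation '[[0,0,0],[0,0,0],[0,0,0],[0,0,0]]'

```text
t: 8.47
ee_pos: [592.1, -19.1, 134.9]
orientation: [-1.568, -0.114, 0.116]
ft_force: [0.2, 0.4, -1.2]
width: 7.6
```

Request:
carry_out --delta_pos '[[0,0.05,0],[0,0.05,0],[0,0.05,0]]' --rotation '[[0,0,0],[0,0,0],[0,0,0]]'

```text
t: 8.72
ee_pos: [592.1, -19.1, 134.4]
orientation: [-1.568, -0.114, 0.115]
ft_force: [0.2, -0.1, -0.8]
width: 7.9
```

Request:
carry_out --delta_pos '[[0,0.05,0],[0,0.05,0],[0,0.05,0]]' --rotation '[[0,0,0],[0,0,0],[0,0,0]]'

```text
t: 8.97
ee_pos: [592.2, -19.1, 134.1]
orientation: [-1.568, -0.114, 0.115]
ft_force: [-1.0, -0.2, 0.7]
width: 8.0
```

Request:
carry_out --delta_pos '[[0,0.05,0],[0,0.05,0],[0,0.05,0]]' --rotation '[[0,0,0],[0,0,0],[0,0,0]]'

```text
t: 9.22
ee_pos: [592.2, -19.1, 134.1]
orientation: [-1.568, -0.114, 0.115]
ft_force: [-2.9, -0.1, 6.4]
width: 8.0
```

Request:
carry_out --delta_pos '[[0,0.05,0],[0,0.05,0],[0,0.05,0]]' --rotation '[[0,0,0],[0,0,0],[0,0,0]]'

```text
t: 9.47
ee_pos: [592.2, -19.1, 134.1]
orientation: [-1.568, -0.114, 0.115]
ft_force: [-4.0, 0.4, 10.0]
width: 7.7
```

Request:
carry_out --delta_pos '[[0,0.03,0],[0,0.05,0],[0,0.05,0],[0,0.05,0]]' --rotation '[[0,0,0],[0,0,0],[0,0,0],[0,0,0]]'

```text
t: 9.8
ee_pos: [592.2, -19.1, 134.0]
orientation: [-1.568, -0.114, 0.115]
ft_force: [-5.5, 0.1, 13.7]
width: 7.4
```

Run:
```python
from h import *
o=ctrl.get_obs();print(o['ee_pos'],o['moment'],o['width'],o['ft_force'])
im=ctrl.get_image('wrist')[:,:,::-1]; cv2.imwrite('pics/wrist6.png',im)
c=cv2.resize(im[120:240,210:330],None,fx=5,fy=5,interpolation=cv2.INTER_CUBIC);cv2.imwrite('pics/w6z.png',cv2.convertScaleAbs(c,alpha=1.3,beta=15))
im=ctrl.get_image('scene')[:,:,::-1]
c=cv2.resize(im[90:280,70:360],None,fx=2.7,fy=2.7,interpolation=cv2.INTER_CUBIC);cv2.imwrite('pics/s6z.png',c)
print(ctrl.get_obs()['ft_force'])
```

```text
[592.22907654 -19.10297265 134.04735702] [-1.36547137e-04  8.05999290e-01 -1.57720546e-02] 7.435440837542872 [-5.54809085  0.10510407 13.73050275]
[-5.09525414 -0.27521091 13.69880473]
```

View pics/w6z.png

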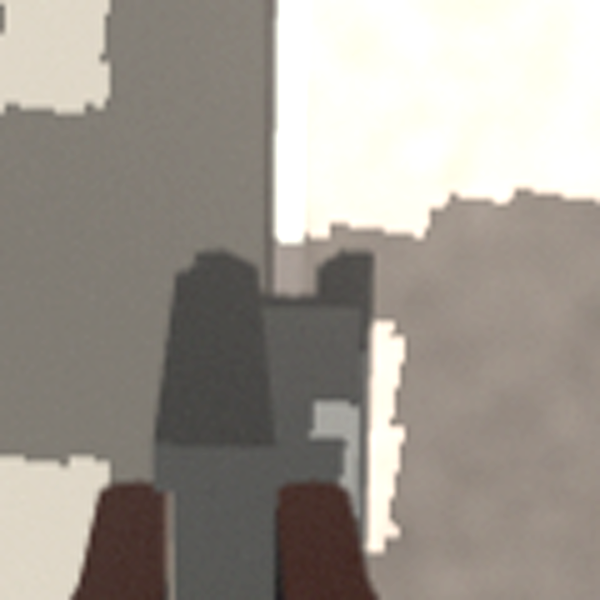

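View pics/s6z.png

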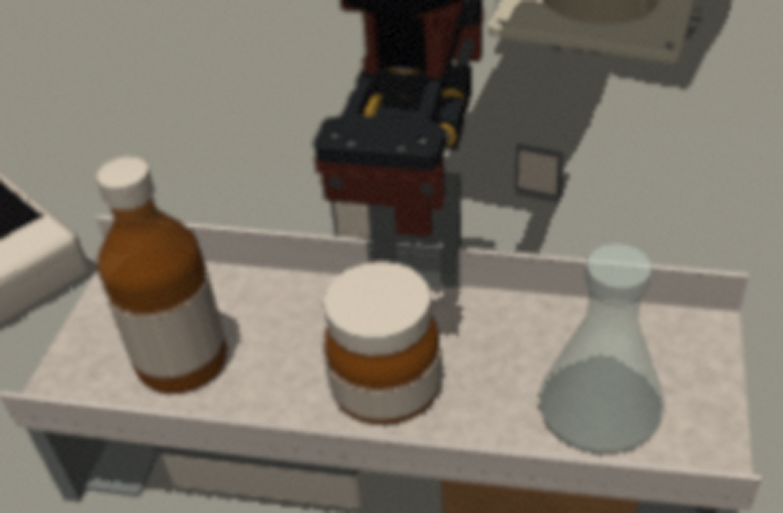

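Request:
carry_out --delta_pos '[[-0.02,0.03,0],[-0.03,0.06,0],[-0.03,0.06,0],[-0.03,0.06,0]]' --rotation '[[0,0,0],[0,0,0],[0,0,0],[0,0,0]]'

```text
t: 10.23
ee_pos: [592.2, -19.1, 134.0]
orientation: [-1.568, -0.115, 0.115]
ft_force: [-7.2, 0.7, 18.0]
width: 7.8
```

Request:
carry_out --delta_pos '[[-0.02,0.03,0],[-0.03,0.05,0],[-0.03,0.05,0],[-0.03,0.05,0]]' --rotation '[[0,0,0],[0,0,0],[0,0,0],[0,0,0]]'

```text
t: 10.57
ee_pos: [592.2, -19.1, 134.0]
orientation: [-1.568, -0.115, 0.114]
ft_force: [-6.6, -0.2, 20.8]
width: 7.6
```

Request:
carry_out --delta_pos '[[-0.02,0.03,0],[-0.04,0.06,0],[-0.04,0.06,0],[-0.04,0.06,0],[-0.04,0.06,0],[-0.04,0.06,0]]' --rotation '[[0,0,0],[0,0,0],[0,0,0],[0,0,0],[0,0,0],[0,0,0]]'

```text
t: 11.07
ee_pos: [592.2, -19.1, 134.0]
orientation: [-1.568, -0.116, 0.113]
ft_force: [-6.9, 1.3, 24.8]
width: 7.9
```

Request:
carry_out --delta_pos '[[0,0,0],[0,0,0],[0,0,0],[0,0,0],[0,0,0],[0,0,0],[0,0,0],[0,0,0],[0,0,0],[0,0,0],[0,0,0],[0,0,0]]' --rotation '[[0,0,0],[0,0,0],[0,0,0],[0,0,0],[0,0,0],[0,0,0],[0,0,0],[0,0,0],[0,0,0],[0,0,0],[0,0,0],[0,0,0]]'

```text
t: 12.07
ee_pos: [592.2, -19.1, 134.0]
orientation: [-1.568, -0.116, 0.113]
ft_force: [-7.2, 0.5, 23.9]
width: 7.7
```

Run:
```python
from h import *
o=ctrl.get_obs();print(o['t'],o['ee_pos'],o['moment'],o['width'],o['ft_force'])
im=ctrl.get_image('wrist')[:,:,::-1]; a=cv2.imread('pics/wrist6.png'); print('img diff in holder/lip area',cv2.absdiff(np.ascontiguousarray(im),a)[120:240,210:330].mean())
c=cv2.resize(im[120:240,210:330],None,fx=5,fy=5,interpolation=cv2.INTER_CUBIC);cv2.imwrite('pics/w7z.png',cv2.convertScaleAbs(c,alpha=1.3,beta=15))
s=ctrl.get_image('scene')[:,:,::-1];s0=cv2.imread('pics/scene0.png');d=cv2.absdiff(np.ascontiguousarray(s),s0).max(2)
for nm,(r,c) in dict(bottle=(slice(150,235),slice(105,155)),jar=(slice(205,245),slice(188,235)),flask=(slice(182,255),slice(268,318))).items(): print(nm,d[r,c].mean(),(d[r,c]>40).mean())
```

```text
12.0667 [592.22201599 -19.09432274 133.98832784] [0.1242983  1.16504451 0.03345246] 7.707518843281226 [-7.22764274  0.47057621 23.94712014]
img diff in holder/lip area 1.3314814814814815
bottle 9.257411764705882 0.0
jar 10.737234042553192 0.017553191489361703
flask 11.066027397260275 0.000547945205479452
```

View pics/w7z.png

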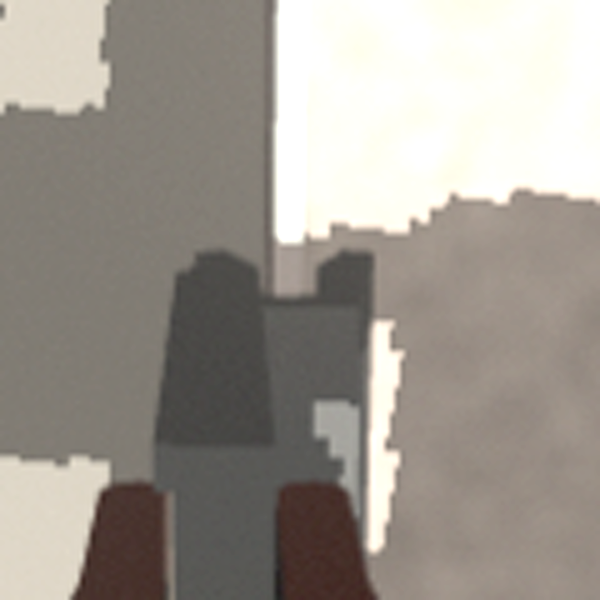

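Run:
```python
from h import *
print(ctrl.close_job())
```

```text
the job is handed in; nothing more can be done
None
```

The label holder is pressed home on the front lip of the shelf, in front of the jar, and I handed the job in at about 12 s while still holding it there.

- **Pick and orientation:** I gripped the largest holder by its plain top. The card faces out of the shelf and the tongue hangs behind the lip.
- **Fully home:** it went down without noticeable resistance. It stopped hard at a TCP height of 134.1 mm, against about 134 mm expected for a fully seated holder.
- **Pressing:** I raised the downward push in small steps to about 24 N and held it for more than a second. Height stayed within about 0.1 mm and the wrist pictures showed no slip in the grip.
- **Side load:** about 7 N stayed on the tool along world x, across the lip. I tried to ease it, but it did not go away.
- **Centring:** the holder measured within about 1 mm of the jar's axis along the lip. The overhead, scene and wrist cameras gave jar positions spread over about 2 mm, so the true figure could be off by that much.
- **Jar, bottle and flask:** comparing the scene pictures from before and after showed no sign that any of them moved. Only about 2% of the jar region's pixels changed much, which I took to be shadow.

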